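# Zero the digital length stop on its setup block

## Robot

A 6-joint arm with a two-finger parallel gripper is mounted at the origin on the work surface. World frame = base frame: x ahead of the robot, y to its left, z up, the work surface at z = 0. Lengths are in m, angles in degrees, forces in N, time in s.
With the tool pointing down it reaches from about 0.4 to 0.825 m from the base axis. Payload 7 kg.
Tool frame: the origin (TCP) lies midway between the tips of the shut fingers; the grasp point (between the pads) lies r.pinch_z behind it (r.pinch_z is the distance from the TCP to the grasp point, in m); z points along the fingers, y is the line along which they close (so a half turn about z gives the same grasp; the last joint's range is limited). The gripper opens to 88 mm and grips with 3 to 60 N. Pads are 19 mm wide; open, the fingers measure 130 mm over their backs; the gripper's body (78 mm by 193 mm) begins 47 mm behind the grasp point.
Start: joints at [-54.368, 20.546, 0.682, 0, -70.136, -16.507], TCP at [0.221, -0.638, 0.227] pointing down, gripper open.
Joint ranges: [-176.03, 176.03], [-82.01, 121.73], [-58.28, 71.71], [-173.87, 95.51], [-174.79, -0.11], [-173.66, 173.66]. Speed limits (degrees/s): [136.94, 136.94, 172.46, 180, 180, 180].

## Interface

Orientations are given as [roll, pitch, yaw] about the fixed x, y, z axes, in that order (R = Rz(yaw) Ry(pitch) Rx(roll)).
In Python, from plant import r, optics, job gives the robot as it stands.
- The arm moves only by the shell command python3 -m crank 'ROWS' [FORCE]. ROWS is JSON, a list of rows, each an object with "xyz": the shift along the tool's x, y, z in units of 30 mm (1.0 is 30 mm), a list of three; "delta_rot": the turn, a rotation vector about the tool's x, y, z in degrees, a list of three; "claw": the closure, from 0 (fully open) to 1 (shut). A call has 1 to 20 rows; each row is the pose to reach, as a shift and turn from the pose commanded when the call began, along the tool's axes at that moment; what a row does not reach only later rows make up. A row lasts 1/8 s, in which the tool goes at most 62.5 mm and 10.7 degrees, less where a joint would pass 70% of its speed; a pose out of reach is approached as far as the arm can. A call with a gripper value outside its range is refused whole. The fingers move at their own pace and stop on an object; FORCE is the grip in N (left out, the last holds). Time passes only in rows, so rows that repeat a pose let the fingers close. It gives the time, the measured TCP pose, the force, the opening and the grip force at its end, in the units of the state.
- r.get_state(): the state, without advancing time (a new reading comes with each control period).
- optics.capture(name): name is "scene" or "top" or "wrist"; returns a dict with "img" (420x560x3 uint8, blue, green, red), "fovy" (degrees; the focal length in pixels is half the picture's height over the tangent of half this angle, whatever the lens; pixels are square), "cx", "cy" (the principal point, pixels), "dist" ([k1, k2, p1, p2, k3] as OpenCV has them; the pictures are not rectified), "eye" and "rotation" of the camera in the world; the wrist camera has in their place "hand_eye" (4x4, takes a point from camera to tool coordinates, whose origin is the TCP and whose axes are the flange's). Camera axes: x right, y up, looking along -z (the intrinsics and any distortion apply to the point x, -y, -z); pixel columns grow to the right and rows downward; lengths in m; the calibration is good to about 2 mm. A picture is of the moment at which its call begins: read the wrist's pose just before it. There is no depth.
- job.close_job(): hands the job in; it is judged then, once.
The state is a dict: "time_s": time; "joints": joint angles; "qd": joint speeds; "joint_torque": joint torques, N m; "tcp_pos": TCP position; "eef_rot": TCP orientation; "contact_force": force on the tool from outside, world axes, zero at the start; "moment": the same for the moment, N m; "gripper_width": finger opening in m; "gripper_force": force on a finger pad.
Only numpy, scipy, OpenCV 4.12 (cv2) and the standard library are available. Lean on these libraries where they do the work, as an engineer would, in place of code of your own. Each camera call takes 0.05 s, during which the arm holds its last target. There are 200 camera calls.

## Task

Zero the digital length stop on its wooden setup block: with the fingertips push the block along its guide until its front end touches the gauge's steel anvil, then reach into the round well on top of the gauge and press the sunken key fully down, and let it come up again, leaving the block touching the anvil. Only push the block, never lift it; do not press the key in the square well, and leave the other things on the bench where they are.

Things in the scene. Friction and masses are not known exactly. Their poses are not given: they have to be found in the camera images.
- stop: Digital length stop, fixed (mm). Origin on the bench under its middle, z up, y along the guide to the gauge. Base 100 (x) x 350 (y) x 10 thick; two rails along y, y = -172 to 62, inner faces at x = +-22, tops at z = 18. Grey gauge box x = -68 to 68, y = 65 to 175, 60 high, with two wells in its top, at x = -34 and +34, y = 102; which is round, which square varies.
- anvil (a point): Centre of the front face of the steel anvil, a disc of radius 12 standing 5 mm out of the gauge box, at x = 0, y = 60, z = 29 in the stop's frame, facing -y; axes as the stop's.
- block: Loose hardwood setup block, 40 (x) x 90 (y) x 35 high (mm), about 0.25 kg, lying between the rails; origin at the centre of its underside (10 mm above the bench), y along the guide towards the anvil. It starts 25 to 60 mm short of the anvil, and stays where it is pushed.
- block_front (a point): Centre of the block's front end face, the one that must touch the anvil (half way up, 27.5 mm above the bench).
- block_back (a point): Centre of the block's back end face, the one to push on, 90 mm behind the front one, 27.5 mm above the bench.
- round_mouth (a point): Centre of the mouth of the round well, in the gauge's top face 60 mm above the bench; well diameter 46 mm, upright walls; z up.
- round_top (a point): Centre of the top of the sunken zero key, a white disc of diameter 28 mm in the middle of the round well, 16 mm below the mouth when up; moves with the key.
- round_key (a joint): Travel of the zero key: 0 up, 0.006 m fully down (its end stop). A spring returns it: about 1.7 N starts it, 5 N holds it fully down.
- square_mouth (a point): Centre of the mouth of the square well (46 x 46 mm), in the gauge's top face 60 mm above the bench.
- square_key (a joint): Travel of the other key, a white 26 mm square in the square well, as deep and as stiff as the zero key: 0 up, 0.006 m down. Not to be pressed.
- glue: White glue bottle, radius 28, 150 tall; loose, origin under its centre (mm). Leave alone.
- offcut: Small pale wood offcut 45 x 75 x 20 lying on the table; loose, origin under its centre (mm). Leave alone.
- batten: Pale wood batten 35 x 200 x 18 lying beside the stop; loose, origin under its centre (mm). Leave alone.
- pencil: Flat carpenter's pencil 165 long, 12 wide, 8 high; loose, origin under the middle of its shaft (mm). Leave alone.
- tape: Tape measure about 64 across, 34 high; loose, origin under the centre of its round case (mm). Leave alone.
- screwdriver: Screwdriver 190 long lying on the table; loose, about 30 high at most (mm). Leave alone.
- jar: Screw jar, radius 30, 75 tall; loose, origin under its centre (mm). Leave alone.
Not all that is in view belongs to the job. Of the things shaped like the block, the wooden one is meant.

How it is judged:
By the outcome, as a careful person would: the job done as asked, in the order asked, and still so for the second after the job is handed in, with the robot touching nothing.
It also fails if it takes over 42 s, if anything falls off the work surface, if the arm or the gripper's body presses on something with over 40 N, if the wrist force passes 120 N, or if a joint passes its speed limit or range.

## Working session

There is one attempt and no reset: what is moved stays moved. The work goes in short steps, Python scripts to look and compute and a shell command to move; the robot and the scene stay as the last step left them, time stands still between calls to the robot, and variables do not carry over. Pictures are saved under pics/ and viewed, at most 10 in all, crops included, and the job is handed in when it is done.

```bash
ls; mkdir -p pics; cat > h.py <<'E'
import numpy as np, cv2
from scipy.spatial.transform import Rotation as R
from plant import r, optics, job
def cap(n,f):
    s=r.get_state(); c=optics.capture(n); cv2.imwrite('pics/'+f,c['img'])
    if n=='wrist':
        T=np.eye(4);T[:3,:3]=R.from_euler('xyz',s['eef_rot'],degrees=True).as_matrix();T[:3,3]=s['tcp_pos']
        W=T@np.array(c['hand_eye']);c['eye']=W[:3,3];c['rotation']=W[:3,:3]
    np.save('pics/'+f+'.npy',{k:v for k,v in c.items() if k!='img'},allow_pickle=True); return c
def load(f): return np.load('pics/'+f+'.npy',allow_pickle=True).item()
def K(c):
    f=210/np.tan(np.radians(c['fovy']/2)); return np.array([[f,0,c['cx']],[0,f,c['cy']],[0,0,1.]])
def ray(c,uv,z):
    p=cv2.undistortPoints(np.array(uv,float).reshape(-1,1,2),K(c),np.array(c['dist'],float))[:,0]
    d=np.c_[p[:,0],-p[:,1],-np.ones(len(p))]@np.array(c['rotation']).reshape(3,3).T
    e=np.array(c['eye']); return e+d*((z-e[2])/d[:,2])[:,None]
def proj(c,P):
    q=(np.array(P,float)-np.array(c['eye']))@np.array(c['rotation']).reshape(3,3); q=q*[1,-1,-1]
    return cv2.projectPoints(q,np.zeros(3),np.zeros(3),K(c),np.array(c['dist'],float))[0][:,0]
E
python3 - <<'E'
from h import *
for n in ('scene','top'): c=cap(n,n+'1.png'); print(n,c['eye'],c['fovy'])
print(r.get_state(), r.pinch_z)
E
```

```text
pics
scene [1.44156127 0.12850974 0.81043451] 48.413115944936706
top [ 0.41902014 -0.06216488  0.95292391] 55.612758396909555
{'time_s': 0.1, 'joints': array([-5.43671911e+01,  2.05873907e+01,  6.38876831e-01, -1.61464138e-02,
       -7.01346805e+01, -1.65067517e+01]), 'qd': array([ 0.01865468, -0.07616214,  0.10046667,  0.1475536 , -0.01612153,
        0.029365  ]), 'joint_torque': array([ 4.32080069e-04, -5.84161878e+01,  2.93750685e+01,  7.01543033e+00,
        1.01429559e-02, -8.60570026e-05]), 'tcp_pos': array([ 0.22098786, -0.63734783,  0.22571958]), 'eef_rot': array([ 1.79915921e+02, -9.08597878e-03, -1.60879434e+02]), 'contact_force': array([ 0.0761728 , -0.18606229, -0.6518087 ]), 'moment': array([-0.01266702,  0.00747717,  0.00833686]), 'gripper_force': 0.0, 'gripper_width': 0.08743226768783728} 0.0188
```

View pics/top1.png

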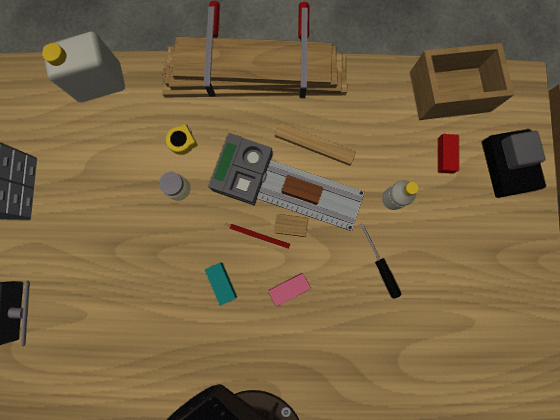

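View pics/scene1.png

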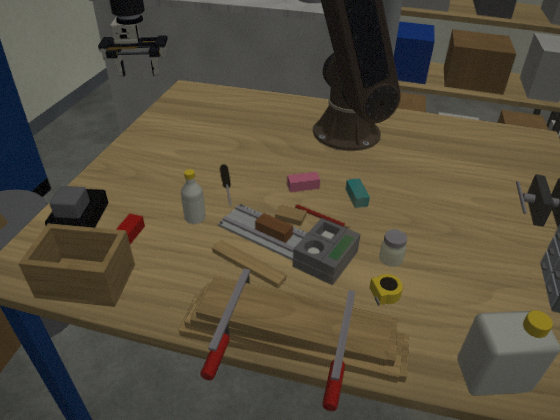

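In the top view the brown wooden block lies in the guide at about (302,189). The round well is at about (253,157) and the square one at (243,184). The teal (220,284), pink (290,289) and red (448,153) blocks have the same shape but are coloured and lie outside the guide. The one between the rails is the one meant. I'll check it in an enlarged crop.

```bash
python3 - <<'E'
from h import *
i=cv2.imread('pics/top1.png')[120:240,200:380]
cv2.imwrite('pics/crop1.png',cv2.resize(i,None,fx=4.4,fy=4.4,interpolation=cv2.INTER_CUBIC))
E
```

```text
(no output)
```

View pics/crop1.png

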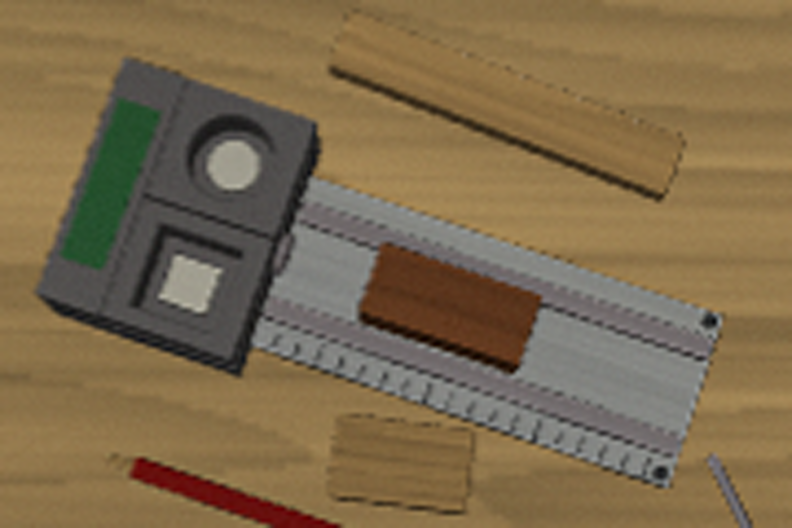

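The crop confirms it. The brown wood-grained block is between the rails, with top corners near crop (383,243), (540,295), (517,360) and (360,312). The round well is at (232,155), the square one at (190,280), and the anvil at (284,255).

```bash
cat > fit.py <<'E'
from h import *
from scipy.optimize import least_squares
c=load('top1.png')
# stop pts mm, crop px
M=np.array([[68,175,60],[68,65,60],[-68,65,60],[-68,175,60],[50,-175,10],[-50,-175,10],[34,102,44],[-34,102,44]])/1e3
px=np.array([[127,58],[317,123],[241,365],[40,290],[722,316],[670,485],[232,163],[190,283]])/4.4+[200,120]
def P(p,M): 
    a=p[2];Rz=np.array([[np.cos(a),-np.sin(a),0],[np.sin(a),np.cos(a),0],[0,0,1]]);return M@Rz.T+[p[0],p[1],0]
s=least_squares(lambda p:(proj(c,P(p,M))-px).ravel(),[.5,-.1,-.3],loss='soft_l1')
print(s.x,np.degrees(s.x[2]));print((proj(c,P(s.x,M))-px).round(1).tolist())
B=ray(c,np.array([[383,243],[540,295],[518,360],[360,312]])/4.4+[200,120],.045)
a=s.x[2];d=B-[s.x[0],s.x[1],0];u=np.array([-np.sin(a),np.cos(a)]);v=np.array([np.cos(a),np.sin(a)])
print('block corners stop xy',np.c_[d[:,:2]@v,d[:,:2]@u].round(4).tolist())
for n,m in dict(anvil=[0,60,29],round=[34,102,60],square=[-34,102,60],end=[0,-175,10]).items(): print(n,P(s.x,np.array([m])/1e3).round(4))
E
python3 fit.py
```

```text
Traceback (most recent call last):
  File "fit.py", line 9, in <module>
    s=least_squares(lambda p:(proj(c,P(p,M))-px).ravel(),[.5,-.1,-.3],loss='soft_l1')
  File "fit.py", line 9, in <lambda>
    s=least_squares(lambda p:(proj(c,P(p,M))-px).ravel(),[.5,-.1,-.3],loss='soft_l1')
                              ~~~~^^^^^^^^^^
  File "h.py", line 18, in proj
    q=(np.array(P,float)-np.array(c['eye']))@np.array(c['rotation']).reshape(3,3); q=q*[1,-1,-1]
                                             ~~~~~~~~~~~~~~~~~~~~~~~~~~~~~~~^^^^^
ValueError: cannot reshape array of size 3 into shape (3,3)
```

```bash
python3 - <<'E'
from h import *
print(load('top1.png')['rotation'])
E
python3 - <<'E'
s=open('h.py').read()
s=s.replace("np.array(c['rotation']).reshape(3,3)","rot(c)")+"""
def rot(c):
    a=np.array(c['rotation'],float); return a if a.size==9 else R.from_euler('xyz',a,degrees=True).as_matrix()
"""
open('h.py','w').write(s)
E
python3 fit.py
```

```text
[ 7.48234082e+00  1.05033488e-02 -8.89057168e+01]
[ 0.59144695 -0.07264609 -0.31172581] -17.86057348789031
[[-0.7, -0.7], [0.7, -0.7], [-1.7, -0.6], [-1.3, 1.0], [1.0, -0.3], [0.2, 0.5], [0.6, 0.5], [0.3, 0.2]]
block corners stop xy [[0.0194, 0.0134], [0.0199, -0.0738], [-0.0167, -0.0737], [-0.0195, 0.0129]]
anvil [[ 0.6098 -0.0155  0.029 ]]
round [[0.6551 0.014  0.06  ]]
square [[0.5904 0.0349 0.06  ]]
end [[ 0.5378 -0.2392  0.01  ]]
```

```bash
cat >> h.py <<'E'
S0=np.array([0.59144695,-0.07264609]); A=-0.31172581
def w(x,y,z):  # stop mm -> world
    return np.array([S0[0]+(np.cos(A)*x-np.sin(A)*y)/1e3,S0[1]+(np.sin(A)*x+np.cos(A)*y)/1e3,z/1e3])
def go(*t):
    s=r.get_state(); Rt=R.from_euler('xyz',s['eef_rot'],degrees=True)
    print('units',(Rt.inv().apply(w(*t)-s['tcp_pos'])/.03).round(3),'rot',(Rt.inv()*R.from_euler('xyz',[180,0,np.degrees(A)-90],degrees=True)).as_rotvec(degrees=True).round(2))
def where():
    s=r.get_state(); d=(s['tcp_pos'][:2]-S0)*1e3; c,n=np.cos(A),np.sin(A)
    F=s['contact_force']
    print('t',round(s['time_s'],2),'stop',round(d[0]*c+d[1]*n,1),round(-d[0]*n+d[1]*c,1),(s['tcp_pos'][2]*1e3).round(1),'rot',s['eef_rot'].round(1),'F stop',round(F[0]*c+F[1]*n,1),round(-F[0]*n+F[1]*c,1),F[2].round(1),'w',s['gripper_width'].round(4),'j',s['joints'].round(0))
E
python3 -c "
from h import *
go(0,-115,150); where()"
```

```text
units [-15.528  10.674   2.537] rot [ 8.000e-02  3.000e-02 -5.302e+01]Traceback (most recent call last):
  File "<string>", line 3, in <module>
    go(0,-115,150); where()
                    ~~~~~^^
  File "h.py", line 32, in where
    print('t',round(s['time_s'],2),'stop',round(d[0]*c+d[1]*n,1),round(-d[0]*n+d[1]*c,1),(s['tcp_pos'][2]*1e3).round(1),'rot',s['eef_rot'].round(1),'F stop',round(F[0]*c+F[1]*n,1),round(-F[0]*n+F[1]*c,1),F[2].round(1),'w',s['gripper_width'].round(4),'j',s['joints'].round(0))
                                                                                                                                                                                                                              ^^^^^^^^^^^^^^^^^^^^^^^^
AttributeError: 'float' object has no attribute 'round'
```

```bash
sed -i "s/s\['gripper_width'\].round(4)/round(float(s['gripper_width']),4)/" h.py
python3 -m crank '[{"xyz":[-2,1.4,0],"delta_rot":[0,0,-7],"claw":1},{"xyz":[-3.5,2.5,0],"delta_rot":[0,0,-14],"claw":1},{"xyz":[-5,3.5,0],"delta_rot":[0,0,-21],"claw":1},{"xyz":[-6.6,4.6,0],"delta_rot":[0,0,-28],"claw":1},{"xyz":[-8.2,5.7,0],"delta_rot":[0,0,-34],"claw":1},{"xyz":[-9.8,6.8,0],"delta_rot":[0,0,-40],"claw":1},{"xyz":[-11.4,7.9,0],"delta_rot":[0,0,-46],"claw":1},{"xyz":[-13,9,0],"delta_rot":[0,0,-53],"claw":1},{"xyz":[-14.4,9.9,0.5],"delta_rot":[0,0,-53],"claw":1},{"xyz":[-15.53,10.67,1.2],"delta_rot":[0,0,-53],"claw":1},{"xyz":[-15.53,10.67,2],"delta_rot":[0,0,-53],"claw":1},{"xyz":[-15.53,10.67,2.5],"delta_rot":[0,0,-53],"claw":1},{"xyz":[-15.53,10.67,2.5],"delta_rot":[0,0,-53],"claw":1},{"xyz":[-15.53,10.67,2.5],"delta_rot":[0,0,-53],"claw":1}]'
python3 - <<'E'
from h import *
where()
c=cap('wrist','w1.png'); print(proj(c,[w(0,-75,45),w(0,60,29),w(34,102,60),w(20,15,45),w(-20,15,45)]).round(0).tolist()); 
E
```

```text
time_s: 1.85
tcp_pos: [0.5567, -0.1833, 0.1524]
eef_rot: [-179.9, 0.0, -107.9]
contact_force: [-0.9, 0.5, 0.1]
gripper_width: 0.0002
gripper_force: 0.0
t 1.85 stop 0.9 -116.0 152.4 rot [-179.9    0.  -107.9] F stop -1.0 0.2 0.1 w 0.0002 j [  1.  16. -17.   0. -58. -19.]
[[280.0, 256.0], [279.0, 374.0], [244.0, 432.0], [258.0, 346.0], [301.0, 346.0]]
```

View pics/w1.png

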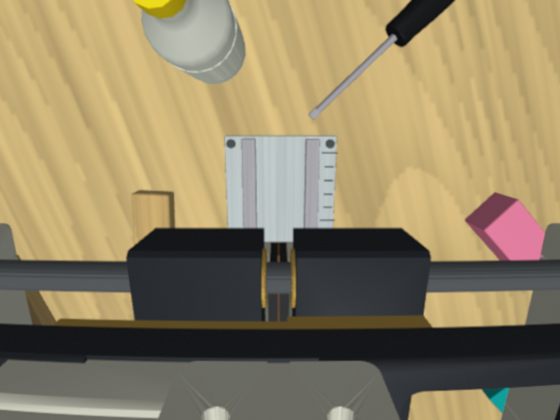

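The wrist view looks back along the guide, with the gauge hidden behind the gripper. The end corners of the base are at about (225,136) and (336,136), and the shut fingertips are near (280,270). I'll compare these with the fit and check the finger size.

```bash
python3 - <<'E'
from h import *
c=load('w1.png'); T=np.array(r.get_state()['tcp_pos'])
print('eye',c['eye'],'end corners',proj(c,[w(50,-175,10),w(-50,-175,10)]).round(1).tolist())
ux=w(1000,0,0)-w(0,0,0); uy=w(0,1000,0)-w(0,0,0)
for h in (0,.02,.045,.07): print(h,proj(c,[T+[0,0,h]-ux*.021,T+[0,0,h]+ux*.021,T+[0,0,h],T+[0,0,h]-uy*.0095]).round(0).tolist())
E
```

```text
eye [ 0.5368128  -0.24559892  0.31064287] end corners [[223.2, 135.4], [336.0, 135.4]]
0 [[320.0, 260.0], [237.0, 260.0], [279.0, 260.0], [279.0, 243.0]]
0.02 [[325.0, 277.0], [232.0, 277.0], [279.0, 277.0], [279.0, 258.0]]
0.045 [[334.0, 306.0], [223.0, 306.0], [279.0, 306.0], [279.0, 283.0]]
0.07 [[347.0, 347.0], [211.0, 347.0], [279.0, 348.0], [279.0, 321.0]]
```

```bash
python3 - <<'E'
from h import *
c=cap('scene','s2.png'); T=np.array(r.get_state()['tcp_pos']); ux=w(1000,0,0)-w(0,0,0)
q=proj(c,[T,T+.021*ux,T-.021*ux,T+[0,0,.066]]); print(q.round(1).tolist())
u,v=q[0].astype(int); x0,y0=u-70,v-70
print(x0,y0)
cv2.imwrite('pics/crop2.png',cv2.resize(c['img'][y0:y0+105,x0:x0+140],None,fx=5.6,fy=5.6,interpolation=cv2.INTER_CUBIC)); print(((q-[x0,y0])*5.6).round(0).tolist())
E
```

```text
[[244.9, 176.4], [239.8, 180.6], [249.9, 172.3], [244.0, 153.4]]
174 106
[[397.0, 394.0], [368.0, 417.0], [425.0, 371.0], [392.0, 265.0]]
```

View pics/crop2.png

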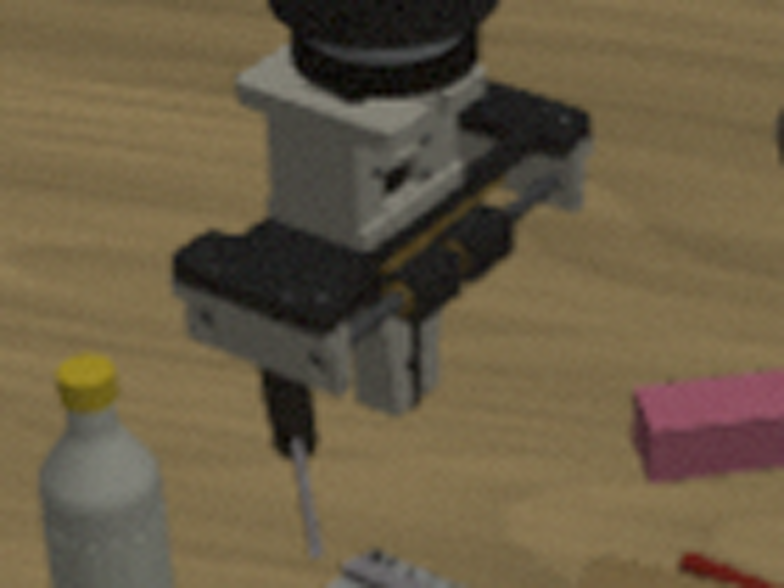

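The shut fingers are about 24 x 20 mm at the tip, so they fit the well. Next I lower behind the block and push.

```bash
python3 -m crank '[{"xyz":[0,0.03,1.2],"delta_rot":[0,0,0],"claw":1},{"xyz":[0,0.03,2.4],"delta_rot":[0,0,0],"claw":1},{"xyz":[0,0.03,3.5],"delta_rot":[0,0,0],"claw":1},{"xyz":[0,0.03,4.2],"delta_rot":[0,0,0],"claw":1},{"xyz":[0,0.03,4.2],"delta_rot":[0,0,0],"claw":1},{"xyz":[-0.4,0.03,4.2],"delta_rot":[0,0,0],"claw":1},{"xyz":[-0.7,0.03,4.2],"delta_rot":[0,0,0],"claw":1},{"xyz":[-0.9,0.03,4.2],"delta_rot":[0,0,0],"claw":1},{"xyz":[-1.05,0.03,4.2],"delta_rot":[0,0,0],"claw":1},{"xyz":[-1.2,0.03,4.2],"delta_rot":[0,0,0],"claw":1},{"xyz":[-1.35,0.03,4.2],"delta_rot":[0,0,0],"claw":1},{"xyz":[-1.5,0.03,4.2],"delta_rot":[0,0,0],"claw":1},{"xyz":[-1.65,0.03,4.2],"delta_rot":[0,0,0],"claw":1},{"xyz":[-1.8,0.03,4.2],"delta_rot":[0,0,0],"claw":1},{"xyz":[-1.95,0.03,4.2],"delta_rot":[0,0,0],"claw":1},{"xyz":[-2.1,0.03,4.2],"delta_rot":[0,0,0],"claw":1},{"xyz":[-2.1,0.03,4.2],"delta_rot":[0,0,0],"claw":1}]' && python3 -c "
from h import *
where()"
```

```text
time_s: 4.08
tcp_pos: [0.5751, -0.1219, 0.0255]
eef_rot: [-180.0, 0.0, -107.9]
contact_force: [-0.2, -0.1, -0.1]
gripper_width: 0.0004
gripper_force: 0.0
t 4.08 stop -0.4 -51.8 25.5 rot [-180.     0.  -107.9] F stop -0.2 -0.1 -0.1 w 0.0004 j [  7.  24. -24.  -0. -42. -25.]
```

```bash
python3 -m crank '[{"xyz":[-0.1,0,0],"delta_rot":[0,0,0],"claw":1},{"xyz":[-0.2,0,0],"delta_rot":[0,0,0],"claw":1},{"xyz":[-0.27,0,0],"delta_rot":[0,0,0],"claw":1},{"xyz":[-0.27,0,0],"delta_rot":[0,0,0],"claw":1}]'; python3 -c "
from h import *
where()"
python3 -m crank '[{"xyz":[-0.03,0,0],"delta_rot":[0,0,0],"claw":1},{"xyz":[-0.06,0,0],"delta_rot":[0,0,0],"claw":1},{"xyz":[-0.06,0,0],"delta_rot":[0,0,0],"claw":1}]'; python3 -c "
from h import *
where()"
```

```text
time_s: 4.58
tcp_pos: [0.5776, -0.1145, 0.0256]
eef_rot: [-180.0, 0.0, -107.9]
contact_force: [0.6, 0.2, -0.2]
gripper_width: 0.0005
gripper_force: 0.0
t 4.58 stop -0.4 -44.1 25.6 rot [-180.     0.  -107.9] F stop 0.5 0.4 -0.2 w 0.0005 j [  8.  24. -24.  -0. -42. -26.]
time_s: 4.95
tcp_pos: [0.578, -0.113, 0.0256]
eef_rot: [-180.0, 0.0, -107.9]
contact_force: [-0.6, -0.7, 0.1]
gripper_width: 0.0004
gripper_force: 0.3
t 4.95 stop -0.5 -42.5 25.6 rot [-180.     0.  -107.9] F stop -0.3 -0.9 0.1 w 0.0004 j [  8.  24. -24.  -0. -42. -26.]
```

```bash
for i in 1 ; do python3 -m crank '[{"xyz":[-0.03,0,0],"delta_rot":[0,0,0],"claw":1},{"xyz":[-0.06,0,0],"delta_rot":[0,0,0],"claw":1},{"xyz":[-0.06,0,0],"delta_rot":[0,0,0],"claw":1}]' >/dev/null; python3 -c "
from h import *
where()"; done
python3 -m crank '[{"xyz":[-0.03,0,0],"delta_rot":[0,0,0],"claw":1},{"xyz":[-0.05,0,0],"delta_rot":[0,0,0],"claw":1},{"xyz":[-0.05,0,0],"delta_rot":[0,0,0],"claw":1}]' >/dev/null; python3 - <<'E'
from h import *
where()
c=cap('top','t3.png'); cv2.imwrite('pics/crop3.png',cv2.resize(c['img'][130:220,240:340],None,fx=6,fy=6,interpolation=cv2.INTER_CUBIC))
E
```

```text
t 5.33 stop -0.5 -40.8 25.6 rot [ 180.    -0.  -107.9] F stop 0.1 -2.2 0.6 w 0.0004 j [  8.  24. -24.   0. -42. -26.]
t 5.7 stop -0.8 -40.8 25.6 rot [ 1.799e+02 -1.000e-01 -1.079e+02] F stop 0.8 -8.9 2.7 w 0.0004 j [  8.  24. -24.   0. -42. -26.]
```

The force rose to 8.9 N with no further travel, so the block is on the anvil. Now I back off, lift and go over the round well.

```bash
python3 -m crank '[{"xyz":[0.3,0,0],"delta_rot":[0,0,0],"claw":1},{"xyz":[0.8,0,0],"delta_rot":[0,0,0],"claw":1},{"xyz":[0.9,0,-1.2],"delta_rot":[0,0,0],"claw":1},{"xyz":[0.9,0,-2.4],"delta_rot":[0,0,0],"claw":1},{"xyz":[0.9,0,-3],"delta_rot":[0,0,0],"claw":1},{"xyz":[-0.5,-0.3,-3],"delta_rot":[0,0,0],"claw":1},{"xyz":[-2,-0.7,-3],"delta_rot":[0,0,0],"claw":1},{"xyz":[-3.4,-1,-3],"delta_rot":[0,0,0],"claw":1},{"xyz":[-4.6,-1.15,-2.6],"delta_rot":[0,0,0],"claw":1},{"xyz":[-4.75,-1.15,-2],"delta_rot":[0,0,0],"claw":1},{"xyz":[-4.75,-1.15,-1.7],"delta_rot":[0,0,0],"claw":1},{"xyz":[-4.75,-1.15,-1.7],"delta_rot":[0,0,0],"claw":1}]' >/dev/null; python3 - <<'E'
from h import *
where(); go(34,102,72)
c=cap('scene','s4.png'); t=cap('top','t4.png')
a=cv2.resize(c['img'][195:285,250:375],None,fx=6,fy=6,interpolation=cv2.INTER_CUBIC)
cv2.imwrite('pics/crop4.png',a)
T=np.array(r.get_state()['tcp_pos']);print(((proj(c,[T,w(34,102,60)])-[250,195])*6).round(0).tolist())
E
```

```text
t 7.25 stop 33.4 101.8 75.6 rot [ 1.799e+02 -1.000e-01 -1.079e+02] F stop 0.1 -0.5 0.4 w 0.0005 j [ 18.  26. -12.  -0. -52. -36.]
units [-0.008 -0.019  0.12 ] rot [ 0.1  -0.06 -0.07]
[[385.0, 274.0], [382.0, 305.0]]
```

View pics/crop4.png

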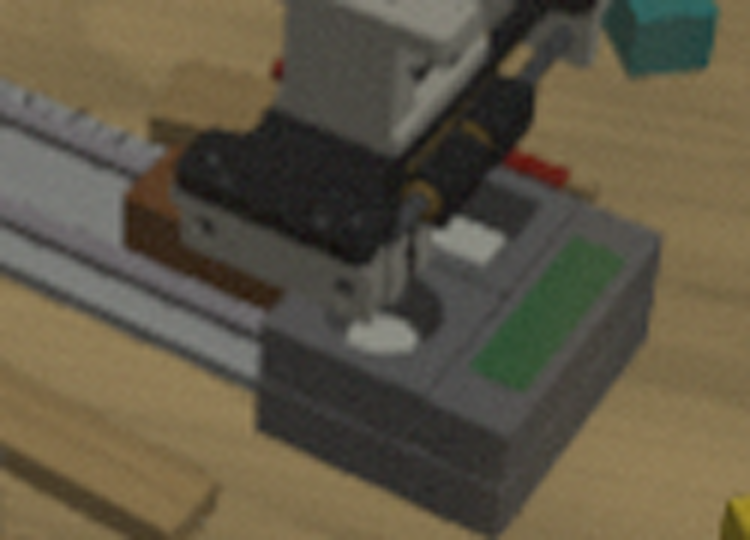

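The scene crop shows the fingertips over the round well at about (390,300), with its white disc at (382,335). The square key at (470,240) is clear. I go down into the well.

```bash
python3 -m crank '[{"xyz":[0,-0.02,0.4],"delta_rot":[0,0,0],"claw":1},{"xyz":[0,-0.02,0.7],"delta_rot":[0,0,0],"claw":1},{"xyz":[0,-0.02,0.95],"delta_rot":[0,0,0],"claw":1},{"xyz":[0,-0.02,0.95],"delta_rot":[0,0,0],"claw":1}]' >/dev/null; python3 -c "
from h import *
where()"
python3 -m crank '[{"xyz":[0,0,0.08],"delta_rot":[0,0,0],"claw":1},{"xyz":[0,0,0.16],"delta_rot":[0,0,0],"claw":1},{"xyz":[0,0,0.16],"delta_rot":[0,0,0],"claw":1}]' >/dev/null; python3 -c "
from h import *
where()"
```

```text
t 7.85 stop 34.2 102.9 47.1 rot [ 1.799e+02 -1.000e-01 -1.079e+02] F stop 0.7 0.7 0.7 w 0.0006 j [ 18.  28. -14.  -0. -49. -36.]
t 8.22 stop 34.9 103.4 43.5 rot [-180.     0.  -107.9] F stop -0.6 0.7 2.1 w 0.0004 j [ 18.  28. -14.   0. -48. -36.]
```

```bash
python3 -m crank '[{"xyz":[0,0,0.08],"delta_rot":[0,0,0],"claw":1},{"xyz":[0,0,0.16],"delta_rot":[0,0,0],"claw":1},{"xyz":[0,0,0.16],"delta_rot":[0,0,0],"claw":1}]' >/dev/null; python3 -c "
from h import *
where()"
python3 -m crank '[{"xyz":[0,0,0.04],"delta_rot":[0,0,0],"claw":1},{"xyz":[0,0,0.08],"delta_rot":[0,0,0],"claw":1},{"xyz":[0,0,0.08],"delta_rot":[0,0,0],"claw":1}]' >/dev/null; python3 -c "
from h import *
where()"
```

```text
t 8.6 stop 34.9 103.4 38.7 rot [-180.     0.  -107.9] F stop -0.2 0.6 4.3 w 0.0004 j [ 18.  28. -14.   0. -48. -36.]
t 8.97 stop 35.0 103.5 38.1 rot [-179.9    0.  -107.8] F stop -6.5 -0.3 17.2 w 0.0004 j [ 18.  28. -14.   0. -48. -36.]
```

The key bottomed at z ≈ 38 mm with 17 N, so it is fully down. Now I rise straight up, then move clear and check the contact.

```bash
python3 -m crank '[{"xyz":[0,0,-0.2],"delta_rot":[0,0,0],"claw":1},{"xyz":[0,0,-0.6],"delta_rot":[0,0,0],"claw":1},{"xyz":[0,0,-1.3],"delta_rot":[0,0,0],"claw":1},{"xyz":[0,0,-2.6],"delta_rot":[0,0,0],"claw":1},{"xyz":[0,0,-4],"delta_rot":[0,0,0],"claw":1},{"xyz":[1.5,0,-5.5],"delta_rot":[0,0,0],"claw":1},{"xyz":[3.2,0,-6],"delta_rot":[0,0,0],"claw":1},{"xyz":[5,0,-6],"delta_rot":[0,0,0],"claw":1},{"xyz":[7,0,-6],"delta_rot":[0,0,0],"claw":1},{"xyz":[9,0,-6],"delta_rot":[0,0,0],"claw":1},{"xyz":[9,0,-6],"delta_rot":[0,0,0],"claw":1},{"xyz":[9,0,-6],"delta_rot":[0,0,0],"claw":1}]' >/dev/null; python3 - <<'E'
from h import *
where()
c=cap('top','t5.png'); cv2.imwrite('pics/crop5.png',cv2.resize(c['img'][120:240,200:380],None,fx=4.4,fy=4.4,interpolation=cv2.INTER_CUBIC))
E
```

```text
t 10.47 stop 34.3 -167.1 215.9 rot [ 180.     0.  -107.9] F stop 0.5 -0.7 0.6 w 0.0006 j [ -5.  16.  -7.  -0. -67. -13.]
```

View pics/crop5.png

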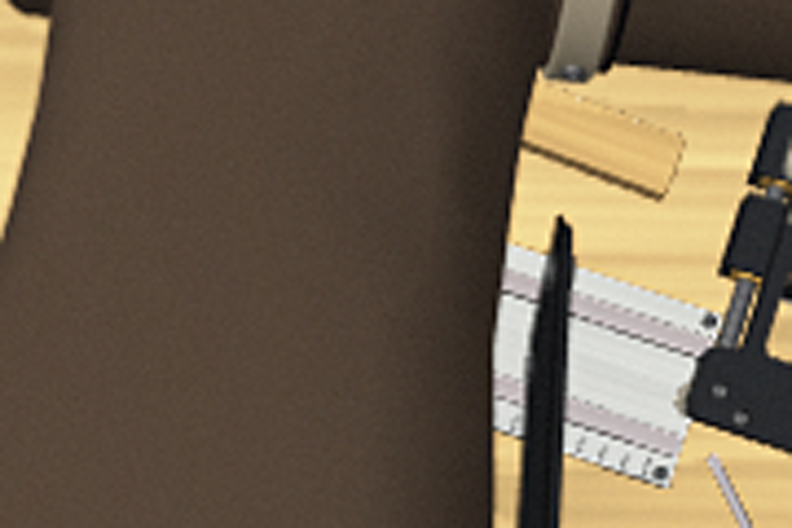

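The arm hides the gauge from above, so I look with the scene camera.

```bash
python3 - <<'E'
from h import *
c=cap('scene','s6.png'); cv2.imwrite('pics/crop6.png',cv2.resize(c['img'][190:285,225:365],None,fx=5.6,fy=5.6,interpolation=cv2.INTER_CUBIC))
print(((proj(c,[w(20,60,45),w(20,-30,45)])-[225,190])*5.6).round(0).tolist())
E
```

```text
[[425.0, 282.0], [251.0, 206.0]]
```

View pics/crop6.png

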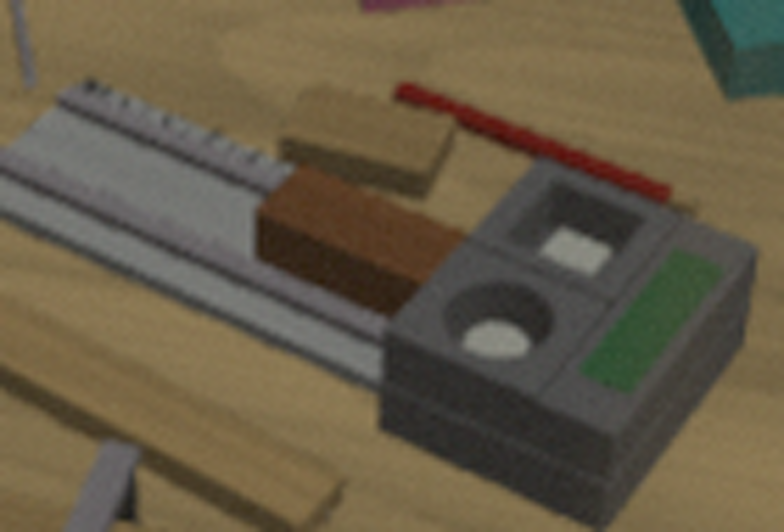

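The block's back corner is at (257,208) against (251,206) predicted for contact, the round key is up again, and the other things look unmoved. I hand the job in.

```bash
python3 -c "
from plant import job
print(job.close_job())"
```

```text
the job is handed in; nothing more can be done
None
```

The job is handed in: the block was pushed until it stopped against the anvil (about 9 N, no more travel), the round key was pressed to its end stop and came up again, and the arm is clear of everything at about 10.5 s.

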